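# Trip the accessory-tray catch of a calibration stand

## Robot

A 7-joint arm with a two-finger parallel gripper is mounted at the origin on the work surface. World frame = base frame: x ahead of the robot, y to its left, z up, the work surface at z = 0. Lengths are in m, angles in rad, forces in N, time in s.
With the tool pointing down it reaches from about 0.425 to 0.925 m from the base axis. Payload 6.8 kg.
Tool frame: the origin (TCP) lies between the finger pads; the fingertips stand r.tcp_to_tips ahead of it and the grasp point (between the pads) lies 3 mm ahead of it (r.tcp_to_tips is the distance from the TCP to the fingertips, in m); z points along the fingers, y is the line along which they close (so a half turn about z gives the same grasp; the last joint's range is limited). The gripper opens to 85 mm and grips with 20 to 120 N. Pads are 22 mm wide; open, the fingers measure 114 mm over their backs; the gripper's body (76 mm by 85 mm) begins 54 mm behind the grasp point. The pads swing forward as they close: fully open they stand 13 mm farther back than shut.
Start: joints at [-1.214, 0.477, 0.022, 1.555, -0.011, 1.109, -0.083], TCP at [0.303, 0.603, 0.253] pointing down, gripper open.
Joint ranges: [-2.96, 2.96], [-0.34, 2.1], [-1.41, 1.46], [0.24, 2.44], [-1.37, 4.51], [0.17, 1.92], [-2.96, 2.96]. Speed limits (rad/s): [2.39, 2.39, 3.14, 3.14, 3.14, 3.14, 3.14].

## Interface

Orientations are given as a rotation vector (axis times angle).
In Python, from bench import r gives the robot as it stands. The module is installed in compiled form; this text tells all that it offers.
- The arm moves only by the tool step_arm, never from a script. Its argument "moves" is a list of rows, each an object of numbers: "rx", "ry", "rz": the turn, a rotation vector about the tool's x, y, z in degrees; "dx", "dy", "dz": the shift along the tool's x, y, z in mm; "gripper": the opening, from -1 (shut) to 1 (fully open). In form: [{"rx": .., "ry": .., "rz": .., "dx": .., "dy": .., "dz": .., "gripper": ..}, ...]. A call has 1 to 20 rows; each row shifts and turns the commanded pose from where the row before left it, along the tool's axes as they then stand; what a row does not reach is not made up. A row lasts 1/8 s, in which the tool goes at most 62.5 mm and 10.7 degrees, less where a joint would pass 70% of its speed; a pose out of reach is approached as far as the arm can. A call is refused whole if a number of a shift passes 62.5 or a number of a turn 10.7, either way. A call with a gripper value outside its range is refused whole. The fingers move at their own pace and stop on an object; "grip_force" is the grip in N (left out, the last holds). Time passes only in rows, so rows that do not move let the fingers close. It gives the time, the measured TCP pose, the force, the opening and the grip force at its end, in the units of the state.
- r.get_obs(): the state, without advancing time (a new reading comes with each control period).
- r.grab_frame(name): name is "scene" or "top" or "wrist"; returns the picture (400x640x3 uint8, blue, green, red); there is no depth.
- r.camera_info(name): a dict with "mtx" (3x3 intrinsics, pixels), "rvec" (rotation vector, rad) and "tvec" (3), from world to camera coordinates, as OpenCV has them. Camera axes: x right, y down, z forward; pixel columns grow to the right and rows downward; lengths in m; the calibration is good to about 2 mm. A picture is of the moment at which its call begins: read the wrist's pose just before it. camera_info takes no time and is no camera call; for the wrist camera it gives the pose at the moment of the call.
- r.hand_in(): hands the job in; it is judged then, once.
The state is a dict: "clock": time; "joints": joint angles; "qvel": joint speeds; "tau": joint torques, N m; "tcp_pos": TCP position; "orientation": TCP orientation; "contact_force": force on the tool from outside, world axes, zero at the start; "moment": the same for the moment, N m; "grip_width": finger opening in m; "gripper_force": force on a finger pad.
Only numpy, scipy, OpenCV 4.12 (cv2) and the standard library are available. Lean on these libraries where they do the work, as an engineer would, in place of code of your own. Each camera call takes 0.05 s, during which the arm holds its last target. There are 200 camera calls.

## Task

The accessory tray in the base of the calibration stand is latched shut. Take the straight steel pin from the tool stand and push it down through the round access hole in the deck above the tray until the hidden spring catch lets go and the tray slides out, then hang the pin back upright in the tool stand and let go of it.

Things in the scene. Friction and masses are not known exactly. Their poses are not given: they have to be found in the camera images.
- pin_grip (a point): Centre of the straight pin's grip. Top down: plain round steel grip, 20 dia x 60 mm; flange 40 dia x 5 mm, its top 30 mm below this point; straight 8 mm shank, 70 mm long, ending 105 mm below this point. z runs up the pin. 140 g. Starts hanging upright by its flange in one of the stand's three holes; the others hold a bulging black screwdriver and a T-handled key, both too short.
- access_hole (a point): Centre of the mouth of the round 28 mm hole, level with the grey deck's top, 90 mm above the table; the deck is 6 mm thick. Not the round green bubble level or the square cover beside it. The catch, a level plate wider than the hole, lies 35 mm below the mouth. x points away from the tray's front, y to the pillar with the yellow instrument (from 110 mm off, 305 mm high).
- tray (a joint): How far the tray (steel front 144 x 42 mm, low in the unit's front, below the hole) is out, m: 0 latched, 0.06 fully out. The spring catch frees it when pushed about 8 mm down (grip centre some 62 mm above the hole's mouth); it bottoms at 16 mm; 3 N to start, 8 N at the bottom. The tray then slides out by itself along -x of the hole, within 1 s, and stays out.
- stand: Open steel tool stand, fixed. Origin on the table under the middle hole. Top plate 70 (x) x 240 (y) x 8 mm, its top 85 mm above the table, over a 10 mm base plate. Round 28 mm through holes at y = -75, 0, 75 mm. The pin hangs shank down through a hole, on its flange, grip centre 120 mm above the table. The other tools reach up to 148 mm above the table. Beside each tool is room along x for fingers.
Not all that is in view belongs to the job. What is shaped like the part that bears pin_grip but orange or yellow is not meant.

How it is judged:
On the way, in this order (a step that is already met when the one before it is completed fails the run):
1. the pin's shank is down in the access hole, the tray still shut (horizontal distance between pin_grip and access_hole below 0.035 m and z of pin_grip in the frame of access_hole below 0.093 m and angle between pin_grip's own z axis and vertical below 0.35 rad and value of joint tray below 0.005 m), for 0.02 s.
2. the tray has been let go while the pin is in the access hole (horizontal distance between pin_grip and access_hole below 0.035 m and z of pin_grip in the frame of access_hole below 0.1 m and value of joint tray above 0.01 m), for 0.02 s.
At the end, for the whole second after the job is handed in: The tray is out by more than 45 mm, and the pin hangs at rest in a hole of the tool stand, shank down, its grip centre within 12 mm of the hanging height (120 mm above the table) and within 25 mm of the row of holes, tilted less than 0.2 rad (value of joint tray above 0.045 m and z of pin_grip in the frame of stand between 0.108 and 0.132 m and x of pin_grip in the frame of stand between -0.025 and 0.025 m and y of pin_grip in the frame of stand between -0.1 and 0.1 m and angle between pin_grip's own z axis and vertical below 0.2 rad); the robot touches nothing.
It also fails if it takes over 48 s, if anything falls off the work surface, if the arm or the gripper's body presses on something with over 40 N, if the wrist force passes 120 N, or if a joint passes its speed limit or range.

## Working session

There is one attempt and no reset: what is moved stays moved. The work goes in short steps, Python scripts to look and compute and a tool call to move; the robot and the scene stay as the last step left them, time stands still between calls to the robot, and variables do not carry over. Pictures are saved under pics/ and viewed, at most 10 in all, crops included, and the job is handed in when it is done.

Besides the shell and the picture viewer there is one more tool, called after "Call:" by a JSON object that holds its "api" and its "payload", one argument or row to a line. step_arm: Moves the arm, as the interface text tells. Its arguments: {"type":"object","properties":{"moves":{"type":"array","items":{"type":"object","properties":{"rx":{"type":"number"},"ry":{"type":"number"},"rz":{"type":"number"},"dx":{"type":"number"},"dy":{"type":"number"},"dz":{"type":"number"},"gripper":{"type":"number"}}}},"grip_force":{"type":"number"}},"required":["moves"]}

```bash
mkdir -p pics; python3 - <<'E'
from bench import r
import cv2
for n in("scene","top"):
    cv2.imwrite(f"pics/{n}.png",r.grab_frame(n)); c=r.camera_info(n); print(n,c)
o=r.get_obs();print(o,r.tcp_to_tips)
E
```

```text
scene {'mtx': array([[386.06369913,   0.        , 323.74341907],
       [  0.        , 386.06369913, 200.2645787 ],
       [  0.        ,   0.        ,   1.        ]]), 'rvec': array([ 1.9492726 ,  1.54646447, -0.58273077]), 'tvec': array([-0.03327552, -0.31984723,  1.28169542])}
top {'mtx': array([[464.28285679,   0.        , 321.33017507],
       [  0.        , 464.28285679, 194.14703747],
       [  0.        ,   0.        ,   1.        ]]), 'rvec': array([ 2.15970862, -2.15937344,  0.09166642]), 'tvec': array([-0.0867418 ,  0.53907235,  1.0530276 ])}
{'clock': 0.1, 'joints': array([-1.2141012 ,  0.47772838,  0.02236128,  1.55638801, -0.01151196,
        1.1092643 , -0.083121  ]), 'qvel': array([ 7.77180514e-05, -1.62519676e-03,  6.57450958e-05, -1.76271242e-03,
        1.35386001e-03,  1.50043418e-04,  1.31321186e-03]), 'tau': array([ 4.53001092e-03, -5.97758138e+01,  1.61388393e+00, -2.81957442e+01,
        1.28727689e-02,  4.96628243e-03,  1.74312021e-05]), 'tcp_pos': array([0.30235048, 0.60293088, 0.25240095]), 'orientation': array([-7.23518401e-01, -3.05686962e+00,  2.57326251e-03]), 'contact_force': array([-0.08774997,  0.13075891,  0.24413984]), 'moment': array([ 0.02928441,  0.00996518, -0.04659593]), 'gripper_force': 0.0, 'grip_width': 0.08544103558840183} 0.022
```

View pics/scene.png

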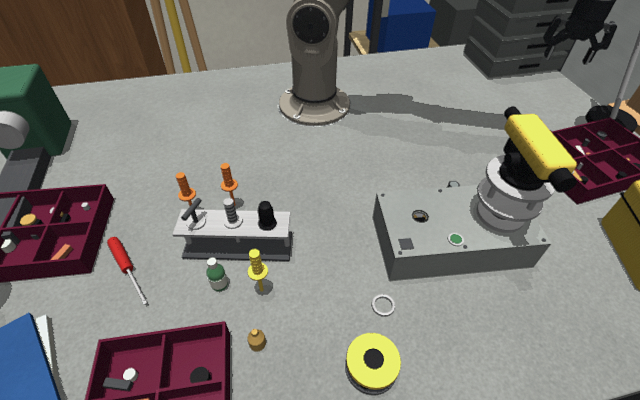

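View pics/top.png

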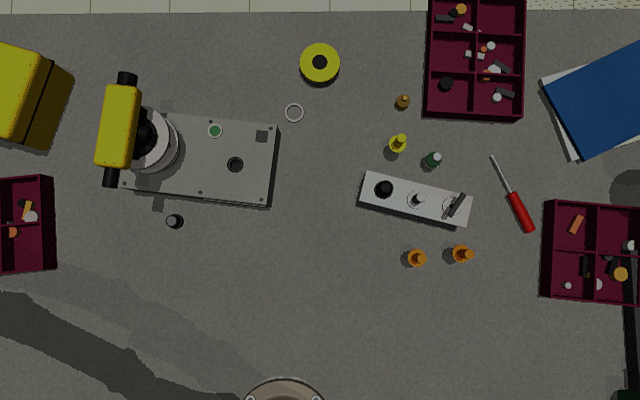

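The pin candidates are:
- Grey, in the stand's middle hole: scene (231,212), top (418,199).
- Orange: scene (184,185) and (228,178).
- Yellow: scene (257,265).

Only the grey one is steel and in the stand. The round hole is at scene (420,216), top (235,164). The green level is at top (215,130) and the square cover at top (262,136).

```bash
cat > h.py <<'E'
from bench import r
import cv2, numpy as np
def at(n,u,v,z,c=None):
    c=c or r.camera_info(n); R=cv2.Rodrigues(c["rvec"])[0]; C=-R.T@c["tvec"]
    d=R.T@np.linalg.inv(c["mtx"])@[u,v,1]; return C+d*(z-C[2])/d[2]
def px(n,p,c=None):
    c=c or r.camera_info(n); return cv2.projectPoints(np.float64([p]),c["rvec"],c["tvec"],c["mtx"],None)[0].ravel()
E
python3 - <<'E'
from h import *
a=cv2.imread("pics/top.png");b=cv2.imread("pics/scene.png")
f=lambda i,x,y,w,h,k:cv2.resize(i[y:y+h,x:x+w],None,fx=k,fy=k,interpolation=cv2.INTER_CUBIC)
cv2.imwrite("pics/c1.png",np.vstack([np.hstack([f(a,350,160,130,80,3),f(a,195,110,130,100,3)[:240]]),np.hstack([f(b,165,150,130,115,3),f(b,370,170,130,115,3)])]))
print(at("top",235,164,.09),at("scene",420,216,.09),at("top",418,199,.15),at("scene",229,202,.15))
for p in [(360,201),(367,172),(473,196),(467,227)]:print(p,at("top",*p,.085))
for p in [(280,126),(266,207),(120,188)]:print(p,at("top",*p,.09))
print(at("top",384,189,.14),at("top",453,207,.14),at("top",417,258,.07),at("top",462,254,.07),at("top",398,143,.07))
E
```

```text
[0.59977638 0.10329868 0.09      ] [0.59966451 0.10448342 0.09      ] [ 0.51617384 -0.28716478  0.15      ] [ 0.5243064  -0.29078003  0.15      ]
(360, 201) [ 0.51789199 -0.17261615  0.085     ]
(367, 172) [ 0.58215575 -0.1885299   0.085     ]
(473, 196) [ 0.52873664 -0.4194632   0.085     ]
(467, 227) [ 0.46107225 -0.40431324  0.085     ]
(280, 126) [0.68526036 0.00442878 0.09      ]
(266, 207) [0.50437482 0.0332607  0.09      ]
(120, 188) [0.54658187 0.35739929 0.09      ]
[ 0.53802594 -0.21906028  0.14      ] [ 0.50046976 -0.36073533  0.14      ] [ 0.39363653 -0.29752362  0.07      ] [ 0.40249681 -0.39597371  0.07      ] [ 0.65030861 -0.2600378   0.07      ]
```

View pics/c1.png

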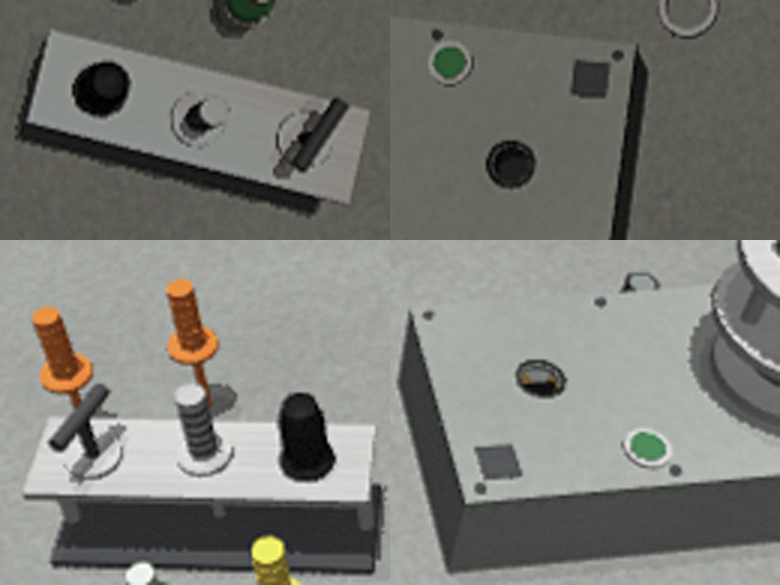

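The crop confirms it. The pin is the grey steel one in the stand's middle hole, between the T-key and the black screwdriver. In the top view its head is at (421.7,196.7). The round open hole is the dark ring at top (235,164). I'll plan rows for the approach.

```bash
cat >> h.py <<'E'
from scipy.spatial.transform import Rotation as Ro
def yaw(): x=Ro.from_rotvec(r.get_obs()["orientation"]).as_matrix()[:,0]; return np.degrees(np.arctan2(x[1],x[0]))
def plan(x,y,z,yw,N):
    "rows of N straight-line steps to a tool-down pose (yw: world angle of the tool x, deg)"
    o=r.get_obs(); p=o["tcp_pos"].copy(); a=yaw(); t=np.array([x,y,z])
    dr=((yw-a+180)%360-180)/N
    for i in range(N):
        d=(t-p)/(N-i)*1e3; c,s=np.cos(np.radians(a)),np.sin(np.radians(a))
        q=np.round([d[0]*c+d[1]*s, d[0]*s-d[1]*c, -d[2]],1)
        print('{"dx":%g,"dy":%g,"dz":%g,"rz":%g},'%(*q,round(-dr,1)),end="")
        p+=np.array([q[0]*c+q[1]*s,q[0]*s-q[1]*c,-q[2]])/1e3; a+=round(dr,1)
    print()
def st():
    o=r.get_obs(); print(*[(k,np.round(o[k],3)) for k in("clock","joints","tcp_pos","contact_force","grip_width","gripper_force")],"yaw",round(yaw(),2),"tilt",np.round(Ro.from_rotvec(o["orientation"]).as_matrix()[:,2],3))
E
python3 - <<'E'
from h import *
print(at("top",421.7,196.7,.15),at("scene",228.3,201.3,.15),at("top",416.7,199.3,.09),at("scene",233,217.5,.09))
print(at("top",110,187,.3),at("top",140,85,.3))
plan(.45,.08,.28,111,12)
E
```

```text
[ 0.52090608 -0.29482079  0.15      ] [ 0.52207111 -0.29201508  0.15      ] [ 0.52110155 -0.29571539  0.09      ] [ 0.5145269  -0.29137293  0.09      ]
[0.52367099 0.27878959 0.3       ] [0.70768078 0.23348428 0.3       ]
{"dx":-30.5,"dy":-33.4,"dz":-2.3,"rz":3.5},{"dx":-32.5,"dy":-31.5,"dz":-2.3,"rz":3.5},{"dx":-34.4,"dy":-29.5,"dz":-2.3,"rz":3.5},{"dx":-36.1,"dy":-27.3,"dz":-2.3,"rz":3.5},{"dx":-37.7,"dy":-25.1,"dz":-2.3,"rz":3.5},{"dx":-39.2,"dy":-22.7,"dz":-2.3,"rz":3.5},{"dx":-40.5,"dy":-20.3,"dz":-2.3,"rz":3.5},{"dx":-41.7,"dy":-17.8,"dz":-2.3,"rz":3.5},{"dx":-42.7,"dy":-15.2,"dz":-2.3,"rz":3.5},{"dx":-43.5,"dy":-12.5,"dz":-2.3,"rz":3.5},{"dx":-44.2,"dy":-9.9,"dz":-2.3,"rz":3.5},{"dx":-44.6,"dy":-7.1,"dz":-2.3,"rz":3.5},
```

Call:
{"api": "step_arm", "payload": {
  "moves": [
    {"dx":-30.5,"dy":-33.4,"dz":-2.3,"rz":3.5},
    {"dx":-32.5,"dy":-31.5,"dz":-2.3,"rz":3.5},
    {"dx":-34.4,"dy":-29.5,"dz":-2.3,"rz":3.5},
    {"dx":-36.1,"dy":-27.3,"dz":-2.3,"rz":3.5},
    {"dx":-37.7,"dy":-25.1,"dz":-2.3,"rz":3.5},
    {"dx":-39.2,"dy":-22.7,"dz":-2.3,"rz":3.5},
    {"dx":-40.5,"dy":-20.3,"dz":-2.3,"rz":3.5},
    {"dx":-41.7,"dy":-17.8,"dz":-2.3,"rz":3.5},
    {"dx":-42.7,"dy":-15.2,"dz":-2.3,"rz":3.5},
    {"dx":-43.5,"dy":-12.5,"dz":-2.3,"rz":3.5},
    {"dx":-44.2,"dy":-9.9,"dz":-2.3,"rz":3.5},
    {"dx":-44.6,"dy":-7.1,"dz":-2.3,"rz":3.5}
  ]
}}

```text
invalid input at $.moves[0]: expected keys rx, ry, rz, dx, dy, dz, gripper
```

```bash
python3 - <<'E'
from h import *
st(); plan(.522,-.294,.25,76.7,11)
E
```

```text
('clock', np.float64(0.1)) ('joints', array([-1.214,  0.478,  0.022,  1.556, -0.012,  1.109, -0.083])) ('tcp_pos', array([0.302, 0.603, 0.252])) ('contact_force', array([-0.088,  0.131,  0.244])) ('grip_width', np.float64(0.085)) ('gripper_force', np.float64(0.0)) yaw 153.37 tilt [-0.001 -0.002 -1.   ]
{"dx":-54.4,"dy":-63.9,"dz":0.2,"rz":7},{"dx":-61.8,"dy":-56.8,"dz":0.2,"rz":7},{"dx":-68.3,"dy":-48.9,"dz":0.2,"rz":7},{"dx":-73.7,"dy":-40.2,"dz":0.2,"rz":7},{"dx":-78,"dy":-30.9,"dz":0.2,"rz":7},{"dx":-81.2,"dy":-21.2,"dz":0.2,"rz":7},{"dx":-83.2,"dy":-11.1,"dz":0.2,"rz":7},{"dx":-84,"dy":-0.9,"dz":0.3,"rz":7},{"dx":-83.4,"dy":9.3,"dz":0.2,"rz":7},{"dx":-81.7,"dy":19.5,"dz":0.3,"rz":7},{"dx":-78.7,"dy":29.2,"dz":0.2,"rz":7},
```

All seven keys are needed in each row.

Call:
{"api": "step_arm", "payload": {
  "moves": [
    {"rx":0,"ry":0,"gripper":1,"dx":-30.5,"dy":-33.4,"dz":-2.3,"rz":3.5},
    {"rx":0,"ry":0,"gripper":1,"dx":-32.5,"dy":-31.5,"dz":-2.3,"rz":3.5},
    {"rx":0,"ry":0,"gripper":1,"dx":-34.4,"dy":-29.5,"dz":-2.3,"rz":3.5},
    {"rx":0,"ry":0,"gripper":1,"dx":-36.1,"dy":-27.3,"dz":-2.3,"rz":3.5},
    {"rx":0,"ry":0,"gripper":1,"dx":-37.7,"dy":-25.1,"dz":-2.3,"rz":3.5},
    {"rx":0,"ry":0,"gripper":1,"dx":-39.2,"dy":-22.7,"dz":-2.3,"rz":3.5},
    {"rx":0,"ry":0,"gripper":1,"dx":-40.5,"dy":-20.3,"dz":-2.3,"rz":3.5},
    {"rx":0,"ry":0,"gripper":1,"dx":-41.7,"dy":-17.8,"dz":-2.3,"rz":3.5},
    {"rx":0,"ry":0,"gripper":1,"dx":-42.7,"dy":-15.2,"dz":-2.3,"rz":3.5},
    {"rx":0,"ry":0,"gripper":1,"dx":-43.5,"dy":-12.5,"dz":-2.3,"rz":3.5},
    {"rx":0,"ry":0,"gripper":1,"dx":-44.2,"dy":-9.9,"dz":-2.3,"rz":3.5},
    {"rx":0,"ry":0,"gripper":1,"dx":-44.6,"dy":-7.1,"dz":-2.3,"rz":3.5}
  ]
}}

```text
clock: 1.6
tcp_pos: [0.4502, 0.079, 0.2808]
orientation: [-1.773, -2.593, 0.0]
contact_force: [0.9, 0.8, 0.7]
grip_width: 0.0854
gripper_force: 0.0
```

```bash
sed -i "s/'{\"dx\"/'{\"rx\":0,\"ry\":0,\"gripper\":1,\"dx\"/" h.py; python3 - <<'E'
from h import *
st(); plan(.522,-.294,.25,76.7,10)
E
```

```text
('clock', np.float64(1.6)) ('joints', array([-0.692,  0.074,  0.408,  2.042, -0.034,  1.032,  0.103])) ('tcp_pos', array([0.45 , 0.079, 0.281])) ('contact_force', array([0.852, 0.817, 0.707])) ('grip_width', np.float64(0.085)) ('gripper_force', np.float64(0.0)) yaw 111.26 tilt [-0.  0. -1.]
{"rx":0,"ry":0,"gripper":1,"dx":-37.4,"dy":-6.8,"dz":3.1,"rz":3.5},{"rx":0,"ry":0,"gripper":1,"dx":-37.7,"dy":-4.5,"dz":3.1,"rz":3.5},{"rx":0,"ry":0,"gripper":1,"dx":-37.9,"dy":-2.2,"dz":3.1,"rz":3.5},{"rx":0,"ry":0,"gripper":1,"dx":-38,"dy":0.1,"dz":3.1,"rz":3.5},{"rx":0,"ry":0,"gripper":1,"dx":-37.9,"dy":2.4,"dz":3.1,"rz":3.5},{"rx":0,"ry":0,"gripper":1,"dx":-37.7,"dy":4.7,"dz":3.1,"rz":3.5},{"rx":0,"ry":0,"gripper":1,"dx":-37.3,"dy":7,"dz":3.1,"rz":3.5},{"rx":0,"ry":0,"gripper":1,"dx":-36.9,"dy":9.3,"dz":3,"rz":3.5},{"rx":0,"ry":0,"gripper":1,"dx":-36.2,"dy":11.5,"dz":3.1,"rz":3.5},{"rx":0,"ry":0,"gripper":1,"dx":-35.4,"dy":13.6,"dz":3,"rz":3.5},
```

Call:
{"api": "step_arm", "payload": {
  "moves": [
    {"rx":0,"ry":0,"gripper":1,"dx":-37.4,"dy":-6.8,"dz":3.1,"rz":3.5},
    {"rx":0,"ry":0,"gripper":1,"dx":-37.7,"dy":-4.5,"dz":3.1,"rz":3.5},
    {"rx":0,"ry":0,"gripper":1,"dx":-37.9,"dy":-2.2,"dz":3.1,"rz":3.5},
    {"rx":0,"ry":0,"gripper":1,"dx":-38,"dy":0.1,"dz":3.1,"rz":3.5},
    {"rx":0,"ry":0,"gripper":1,"dx":-37.9,"dy":2.4,"dz":3.1,"rz":3.5},
    {"rx":0,"ry":0,"gripper":1,"dx":-37.7,"dy":4.7,"dz":3.1,"rz":3.5},
    {"rx":0,"ry":0,"gripper":1,"dx":-37.3,"dy":7,"dz":3.1,"rz":3.5},
    {"rx":0,"ry":0,"gripper":1,"dx":-36.9,"dy":9.3,"dz":3,"rz":3.5},
    {"rx":0,"ry":0,"gripper":1,"dx":-36.2,"dy":11.5,"dz":3.1,"rz":3.5},
    {"rx":0,"ry":0,"gripper":1,"dx":-35.4,"dy":13.6,"dz":3,"rz":3.5},
    {"rx":0,"ry":0,"gripper":1,"dx":0,"dy":0,"dz":0,"rz":0}
  ]
}}

```text
clock: 2.98
tcp_pos: [0.5218, -0.2954, 0.2496]
orientation: [2.474, 1.936, -0.004]
contact_force: [0.4, -0.8, -0.4]
grip_width: 0.0853
gripper_force: 0.0
```

```bash
python3 - <<'E'
from h import *
st(); c=r.camera_info("wrist"); i=r.grab_frame("wrist"); cv2.imwrite("pics/w1.png",i)
np.save("w1.npy",c,allow_pickle=True); print(px("wrist",[.522,-.294,.15],c),px("wrist",[.522,-.294,.09],c))
E
```

```text
('clock', np.float64(2.975)) ('joints', array([-0.112,  0.421,  0.697,  1.781, -0.305,  1.05 ,  0.453])) ('tcp_pos', array([ 0.522, -0.295,  0.25 ])) ('contact_force', array([ 0.417, -0.82 , -0.383])) ('grip_width', np.float64(0.085)) ('gripper_force', np.float64(0.0)) yaw 76.1 tilt [-0.001 -0.002 -1.   ]
[323.52505958 203.31730255] [323.307542   180.14415021]
```

View pics/w1.png

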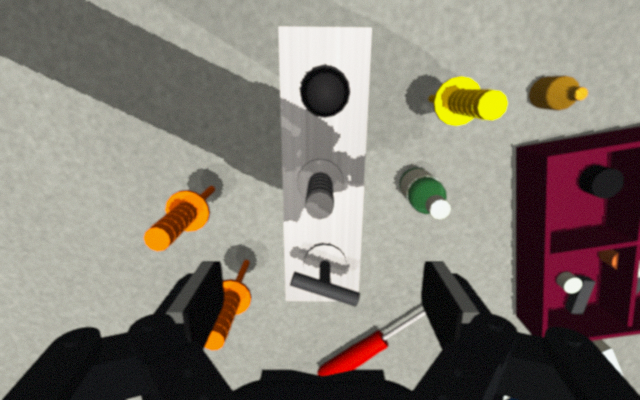

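The wrist view shows the pin head at about (319,205) between the fingers. The screwdriver is above it and the T-key below, and the finger sides are clear.

```bash
python3 - <<'E'
from h import *
c=np.load("w1.npy",allow_pickle=True).item()
print(at("wrist",319,205,.15,c)); t=at("wrist",319,205,.15,c)
plan((t[0]+.5215)/2,(t[1]-.2935)/2,.128,76.7,6)
E
```

```text
[ 0.51874948 -0.29443702  0.15      ]
{"rx":0,"ry":0,"gripper":1,"dx":-0.2,"dy":-0.3,"dz":20.2,"rz":-0.1},{"rx":0,"ry":0,"gripper":1,"dx":-0.2,"dy":-0.3,"dz":20.3,"rz":-0.1},{"rx":0,"ry":0,"gripper":1,"dx":-0.2,"dy":-0.3,"dz":20.2,"rz":-0.1},{"rx":0,"ry":0,"gripper":1,"dx":-0.1,"dy":-0.3,"dz":20.3,"rz":-0.1},{"rx":0,"ry":0,"gripper":1,"dx":-0.2,"dy":-0.3,"dz":20.2,"rz":-0.1},{"rx":0,"ry":0,"gripper":1,"dx":-0.1,"dy":-0.2,"dz":20.3,"rz":-0.1},
```

Call:
{"api": "step_arm", "payload": {
  "moves": [
    {"rx":0,"ry":0,"gripper":1,"dx":0.2,"dy":-0.3,"dz":20.3,"rz":-0.1},
    {"rx":0,"ry":0,"gripper":1,"dx":0.2,"dy":-0.3,"dz":20.3,"rz":-0.1},
    {"rx":0,"ry":0,"gripper":1,"dx":0.2,"dy":-0.3,"dz":20.3,"rz":-0.1},
    {"rx":0,"ry":0,"gripper":1,"dx":0.2,"dy":-0.3,"dz":20.3,"rz":-0.1},
    {"rx":0,"ry":0,"gripper":1,"dx":0,"dy":-0.3,"dz":20.3,"rz":-0.1},
    {"rx":0,"ry":0,"gripper":1,"dx":0,"dy":-0.3,"dz":20.2,"rz":-0.1},
    {"rx":0,"ry":0,"gripper":-1,"dx":0,"dy":0,"dz":0,"rz":0},
    {"rx":0,"ry":0,"gripper":-1,"dx":0,"dy":0,"dz":0,"rz":0},
    {"rx":0,"ry":0,"gripper":-1,"dx":0,"dy":0,"dz":0,"rz":0},
    {"rx":0,"ry":0,"gripper":-1,"dx":0,"dy":0,"dz":0,"rz":0},
    {"rx":0,"ry":0,"gripper":-1,"dx":0,"dy":0,"dz":0,"rz":0},
    {"rx":0,"ry":0,"gripper":-1,"dx":0,"dy":0,"dz":0,"rz":0},
    {"rx":0,"ry":0,"gripper":-1,"dx":0,"dy":0,"dz":0,"rz":0},
    {"rx":0,"ry":0,"gripper":-1,"dx":0,"dy":0,"dz":0,"rz":0}
  ],
  "grip_force": 60
}}

```text
clock: 4.78
tcp_pos: [0.5216, -0.2915, 0.1292]
orientation: [2.458, 1.954, 0.001]
contact_force: [-0.2, 0.1, 6.3]
grip_width: 0.0183
gripper_force: 58.4
```

```bash
sed -i 's/"gripper\\":1/"gripper":-1/;s/"gripper":1/"gripper":-1/' h.py; python3 - <<'E'
from h import *
st()
E
```

```text
('clock', np.float64(4.775)) ('joints', array([-0.038,  0.562,  0.601,  1.883, -0.424,  0.824,  0.557])) ('tcp_pos', array([ 0.522, -0.291,  0.129])) ('contact_force', array([-0.193,  0.052,  6.332])) ('grip_width', np.float64(0.018)) ('gripper_force', np.float64(58.41)) yaw 76.96 tilt [ 0.001 -0.    -1.   ]
```

Call:
{"api": "step_arm", "payload": {
  "moves": [
    {"rx":0,"ry":0,"gripper":-1,"dx":0,"dy":0,"dz":-10,"rz":0},
    {"rx":0,"ry":0,"gripper":-1,"dx":0,"dy":0,"dz":-25,"rz":0},
    {"rx":0,"ry":0,"gripper":-1,"dx":0,"dy":0,"dz":-30,"rz":0},
    {"rx":0,"ry":0,"gripper":-1,"dx":0,"dy":0,"dz":-30,"rz":0},
    {"rx":0,"ry":0,"gripper":-1,"dx":0,"dy":0,"dz":-30,"rz":0},
    {"rx":0,"ry":0,"gripper":-1,"dx":0,"dy":0,"dz":-30,"rz":0},
    {"rx":0,"ry":0,"gripper":-1,"dx":0,"dy":0,"dz":0,"rz":0}
  ]
}}

```text
clock: 5.65
tcp_pos: [0.5219, -0.2919, 0.2857]
orientation: [2.457, 1.953, 0.004]
contact_force: [0.3, -0.4, -1.3]
grip_width: 0.0182
gripper_force: 58.6
```

```bash
python3 - <<'E'
from h import *
st(); plan(.52,.0,.285,94,8); 
f=lambda i,x,y,w,h,k:cv2.resize(i[y:y+h,x:x+w],None,fx=k,fy=k,interpolation=cv2.INTER_CUBIC)
p=r.get_obs()["tcp_pos"]; u=px("scene",p-[0,0,.05]); print(u); x,y=int(u[0])-40,int(u[1])-45
print(x,y); cv2.imwrite("pics/s2.png",f(r.grab_frame("scene"),x,y,100,100,5))
E
```

```text
('clock', np.float64(5.65)) ('joints', array([-0.136,  0.379,  0.716,  1.748, -0.275,  1.113,  0.439])) ('tcp_pos', array([ 0.522, -0.292,  0.286])) ('contact_force', array([ 0.259, -0.417, -1.296])) ('grip_width', np.float64(0.018)) ('gripper_force', np.float64(58.624)) yaw 76.96 tilt [ 0.004 -0.001 -1.   ]
{"rx":0,"ry":0,"gripper":-1,"dx":35.5,"dy":-8.5,"dz":0.1,"rz":-2.1},{"rx":0,"ry":0,"gripper":-1,"dx":35.8,"dy":-7.2,"dz":0.1,"rz":-2.1},{"rx":0,"ry":0,"gripper":-1,"dx":36,"dy":-5.8,"dz":0.1,"rz":-2.1},{"rx":0,"ry":0,"gripper":-1,"dx":36.2,"dy":-4.5,"dz":0.1,"rz":-2.1},{"rx":0,"ry":0,"gripper":-1,"dx":36.3,"dy":-3.2,"dz":0.1,"rz":-2.1},{"rx":0,"ry":0,"gripper":-1,"dx":36.5,"dy":-1.9,"dz":0.1,"rz":-2.1},{"rx":0,"ry":0,"gripper":-1,"dx":36.5,"dy":-0.5,"dz":0.1,"rz":-2.1},{"rx":0,"ry":0,"gripper":-1,"dx":36.4,"dy":0.8,"dz":0,"rz":-2.1},
[220.67182883 170.18763958]
180 125
```

View pics/s2.png

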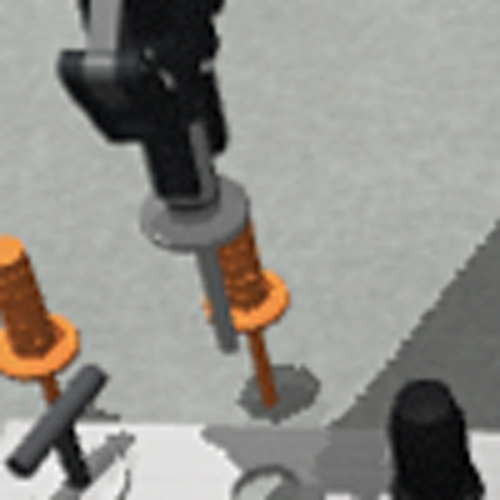

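The scene crop shows the pin hanging straight from the fingers. The flange is at about (219.4,167.6) and the shank tip at (225.6,195).

```bash
python3 - <<'E'
from h import *
z=.2857-.009
print(at("scene",219.4,167.6,z-.0325),at("scene",225.6,195,z-.105),at("top",235.3,164.3,.09),at("scene",420.3,216,.09))
plan(.6,.104,.24,95,13)
E
```

```text
[ 0.52387617 -0.29280524  0.2442    ] [ 0.52463842 -0.29389174  0.1717    ] [0.59910317 0.10261881 0.09      ] [0.59980935 0.10512436 0.09      ]
{"rx":0,"ry":0,"gripper":-1,"dx":31,"dy":-1,"dz":3.4,"rz":-1.4},{"rx":0,"ry":0,"gripper":-1,"dx":31,"dy":-0.2,"dz":3.4,"rz":-1.4},{"rx":0,"ry":0,"gripper":-1,"dx":31,"dy":0.6,"dz":3.4,"rz":-1.4},{"rx":0,"ry":0,"gripper":-1,"dx":31,"dy":1.3,"dz":3.4,"rz":-1.4},{"rx":0,"ry":0,"gripper":-1,"dx":30.9,"dy":2.1,"dz":3.4,"rz":-1.4},{"rx":0,"ry":0,"gripper":-1,"dx":30.9,"dy":2.8,"dz":3.4,"rz":-1.4},{"rx":0,"ry":0,"gripper":-1,"dx":30.8,"dy":3.6,"dz":3.4,"rz":-1.4},{"rx":0,"ry":0,"gripper":-1,"dx":30.7,"dy":4.3,"dz":3.4,"rz":-1.4},{"rx":0,"ry":0,"gripper":-1,"dx":30.6,"dy":5.1,"dz":3.4,"rz":-1.4},{"rx":0,"ry":0,"gripper":-1,"dx":30.4,"dy":5.8,"dz":3.3,"rz":-1.4},{"rx":0,"ry":0,"gripper":-1,"dx":30.3,"dy":6.6,"dz":3.4,"rz":-1.4},{"rx":0,"ry":0,"gripper":-1,"dx":30.1,"dy":7.3,"dz":3.3,"rz":-1.4},{"rx":0,"ry":0,"gripper":-1,"dx":29.9,"dy":8.1,"dz":3.4,"rz":-1.4},
```

Call:
{"api": "step_arm", "payload": {
  "moves": [
    {"rx":0,"ry":0,"gripper":-1,"dx":31,"dy":-1,"dz":0,"rz":-1.4},
    {"rx":0,"ry":0,"gripper":-1,"dx":31,"dy":-0.2,"dz":0,"rz":-1.4},
    {"rx":0,"ry":0,"gripper":-1,"dx":31,"dy":0.6,"dz":0,"rz":-1.4},
    {"rx":0,"ry":0,"gripper":-1,"dx":31,"dy":1.3,"dz":0,"rz":-1.4},
    {"rx":0,"ry":0,"gripper":-1,"dx":30.9,"dy":2.1,"dz":5,"rz":-1.4},
    {"rx":0,"ry":0,"gripper":-1,"dx":30.9,"dy":2.8,"dz":5,"rz":-1.4},
    {"rx":0,"ry":0,"gripper":-1,"dx":30.8,"dy":3.6,"dz":5,"rz":-1.4},
    {"rx":0,"ry":0,"gripper":-1,"dx":30.7,"dy":4.3,"dz":5,"rz":-1.4},
    {"rx":0,"ry":0,"gripper":-1,"dx":30.6,"dy":5.1,"dz":5,"rz":-1.4},
    {"rx":0,"ry":0,"gripper":-1,"dx":30.4,"dy":5.8,"dz":5,"rz":-1.4},
    {"rx":0,"ry":0,"gripper":-1,"dx":30.3,"dy":6.6,"dz":5,"rz":-1.4},
    {"rx":0,"ry":0,"gripper":-1,"dx":30.1,"dy":7.3,"dz":5,"rz":-1.4},
    {"rx":0,"ry":0,"gripper":-1,"dx":29.9,"dy":8.1,"dz":5,"rz":-1.4},
    {"rx":0,"ry":0,"gripper":-1,"dx":0,"dy":0,"dz":0,"rz":0},
    {"rx":0,"ry":0,"gripper":-1,"dx":0,"dy":0,"dz":0,"rz":0}
  ]
}}

```text
clock: 7.58
tcp_pos: [0.6001, 0.104, 0.2383]
orientation: [2.119, 2.319, -0.001]
contact_force: [0.6, 0.6, -0.7]
grip_width: 0.0186
gripper_force: 58.6
```

```bash
python3 - <<'E'
from h import *
st(); c=r.camera_info("wrist")
f=lambda i,x,y,w,h,k:cv2.resize(i[y:y+h,x:x+w],None,fx=k,fy=k,interpolation=cv2.INTER_CUBIC)
s=r.grab_frame("scene"); w=r.grab_frame("wrist"); np.save("w2.npy",c)
p=r.get_obs()["tcp_pos"]
print("tip",px("scene",p-[0,0,.114]),px("wrist",p-[0,0,.114],c),"hole",px("wrist",[.6,.104,.09],c))
cv2.imwrite("pics/s3.png",np.vstack([f(s,360,130,130,100,5)[:,:640],w])[:600] if 0 else np.hstack([f(s,375,135,80,100,5),cv2.resize(w[:,120:520],None,fx=1,fy=1.25)]))
E
```

```text
('clock', np.float64(7.575)) ('joints', array([-0.666,  0.417,  0.521,  1.763, -0.237,  1.025,  0.032])) ('tcp_pos', array([0.6  , 0.104, 0.238])) ('contact_force', array([ 0.558,  0.557, -0.663])) ('grip_width', np.float64(0.019)) ('gripper_force', np.float64(58.631)) yaw 95.17 tilt [-0.    -0.001 -1.   ]
tip [422.69057871 205.70964258] [324.34751603 200.88583766] hole [324.13039992 186.23035474]
```

View pics/s3.png

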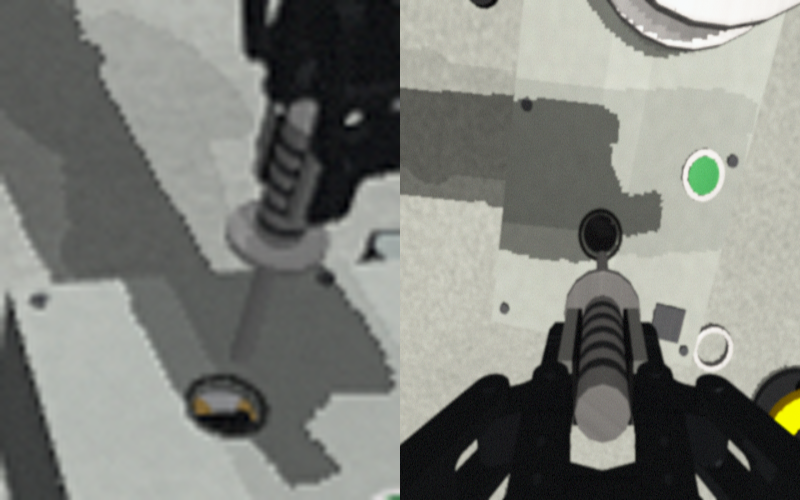

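Tip and hole agree in both views: the scene tip is at (422,207), and the wrist hole (320,186) is in line with the shank. I'm going down through the hole.

Call:
{"api": "step_arm", "payload": {
  "moves": [
    {"rx":0,"ry":0,"gripper":-1,"dx":0,"dy":0,"dz":15,"rz":0},
    {"rx":0,"ry":0,"gripper":-1,"dx":0,"dy":0,"dz":15,"rz":0},
    {"rx":0,"ry":0,"gripper":-1,"dx":0,"dy":0,"dz":12,"rz":0},
    {"rx":0,"ry":0,"gripper":-1,"dx":0,"dy":0,"dz":12,"rz":0},
    {"rx":0,"ry":0,"gripper":-1,"dx":0,"dy":0,"dz":8,"rz":0},
    {"rx":0,"ry":0,"gripper":-1,"dx":0,"dy":0,"dz":0,"rz":0},
    {"rx":0,"ry":0,"gripper":-1,"dx":0,"dy":0,"dz":0,"rz":0}
  ]
}}

```text
clock: 8.55
tcp_pos: [0.6003, 0.1041, 0.1768]
orientation: [2.119, 2.319, 0.001]
contact_force: [0.5, -0.7, -1.7]
grip_width: 0.0185
gripper_force: 58.6
```

Call:
{"api": "step_arm", "payload": {
  "moves": [
    {"rx":0,"ry":0,"gripper":-1,"dx":0,"dy":0,"dz":5,"rz":0},
    {"rx":0,"ry":0,"gripper":-1,"dx":0,"dy":0,"dz":4,"rz":0},
    {"rx":0,"ry":0,"gripper":-1,"dx":0,"dy":0,"dz":4,"rz":0},
    {"rx":0,"ry":0,"gripper":-1,"dx":0,"dy":0,"dz":4,"rz":0},
    {"rx":0,"ry":0,"gripper":-1,"dx":0,"dy":0,"dz":3,"rz":0},
    {"rx":0,"ry":0,"gripper":-1,"dx":0,"dy":0,"dz":0,"rz":0},
    {"rx":0,"ry":0,"gripper":-1,"dx":0,"dy":0,"dz":0,"rz":0},
    {"rx":0,"ry":0,"gripper":-1,"dx":0,"dy":0,"dz":0,"rz":0},
    {"rx":0,"ry":0,"gripper":-1,"dx":0,"dy":0,"dz":0,"rz":0},
    {"rx":0,"ry":0,"gripper":-1,"dx":0,"dy":0,"dz":0,"rz":0},
    {"rx":0,"ry":0,"gripper":-1,"dx":0,"dy":0,"dz":0,"rz":0}
  ]
}}

```text
clock: 9.93
tcp_pos: [0.6003, 0.1041, 0.1567]
orientation: [2.119, 2.319, 0.001]
contact_force: [-1.2, 0.4, 6.2]
grip_width: 0.0184
gripper_force: 59.0
```

```bash
python3 - <<'E'
from h import *
st(); t=r.grab_frame("top")
f=lambda i,x,y,w,h,k:cv2.resize(i[y:y+h,x:x+w],None,fx=k,fy=k,interpolation=cv2.INTER_CUBIC)
cv2.imwrite("pics/t4.png",np.hstack([f(t,100,100,200,170,2),f(cv2.imread("pics/top.png"),100,100,200,170,2)]))
E
```

```text
('clock', np.float64(9.925)) ('joints', array([-0.628,  0.512,  0.477,  1.831, -0.299,  0.869,  0.082])) ('tcp_pos', array([0.6  , 0.104, 0.157])) ('contact_force', array([-1.229,  0.439,  6.169])) ('grip_width', np.float64(0.018)) ('gripper_force', np.float64(58.998)) yaw 95.17 tilt [ 0.001  0.    -1.   ]
```

View pics/t4.png

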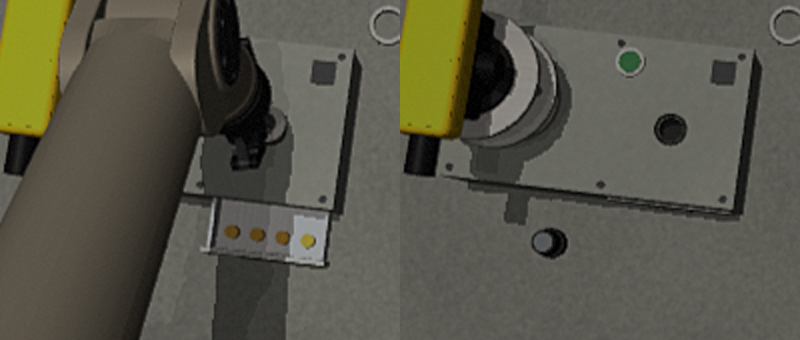

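The tray is out: its front is at crop (265,255), with coins visible behind it. I'll raise the pin and go back.

Call:
{"api": "step_arm", "payload": {
  "moves": [
    {"rx":0,"ry":0,"gripper":-1,"dx":0,"dy":0,"dz":-15,"rz":0},
    {"rx":0,"ry":0,"gripper":-1,"dx":0,"dy":0,"dz":-25,"rz":0},
    {"rx":0,"ry":0,"gripper":-1,"dx":0,"dy":0,"dz":-30,"rz":0},
    {"rx":0,"ry":0,"gripper":-1,"dx":0,"dy":0,"dz":-30,"rz":0},
    {"rx":0,"ry":0,"gripper":-1,"dx":0,"dy":0,"dz":-30,"rz":0},
    {"rx":0,"ry":0,"gripper":-1,"dx":0,"dy":0,"dz":0,"rz":0}
  ]
}}

```text
clock: 10.72
tcp_pos: [0.6008, 0.1039, 0.2888]
orientation: [2.118, 2.318, 0.005]
contact_force: [-0.8, 0.6, -0.7]
grip_width: 0.0186
gripper_force: 58.7
```

```bash
python3 - <<'E'
from h import *
st(); plan(.5216,-.2915,.285,77,13)
E
```

```text
('clock', np.float64(10.725)) ('joints', array([-0.685,  0.367,  0.542,  1.709, -0.208,  1.119,  0.008])) ('tcp_pos', array([0.601, 0.104, 0.289])) ('contact_force', array([-0.847,  0.585, -0.682])) ('grip_width', np.float64(0.019)) ('gripper_force', np.float64(58.687)) yaw 95.16 tilt [ 0.003  0.001 -1.   ]
{"rx":0,"ry":0,"gripper":-1,"dx":-29.7,"dy":-8.8,"dz":0.3,"rz":1.4},{"rx":0,"ry":0,"gripper":-1,"dx":-30,"dy":-8.1,"dz":0.3,"rz":1.4},{"rx":0,"ry":0,"gripper":-1,"dx":-30.1,"dy":-7.3,"dz":0.3,"rz":1.4},{"rx":0,"ry":0,"gripper":-1,"dx":-30.3,"dy":-6.6,"dz":0.3,"rz":1.4},{"rx":0,"ry":0,"gripper":-1,"dx":-30.5,"dy":-5.9,"dz":0.3,"rz":1.4},{"rx":0,"ry":0,"gripper":-1,"dx":-30.6,"dy":-5.1,"dz":0.3,"rz":1.4},{"rx":0,"ry":0,"gripper":-1,"dx":-30.7,"dy":-4.4,"dz":0.3,"rz":1.4},{"rx":0,"ry":0,"gripper":-1,"dx":-30.8,"dy":-3.6,"dz":0.3,"rz":1.4},{"rx":0,"ry":0,"gripper":-1,"dx":-30.9,"dy":-2.8,"dz":0.3,"rz":1.4},{"rx":0,"ry":0,"gripper":-1,"dx":-31,"dy":-2.1,"dz":0.3,"rz":1.4},{"rx":0,"ry":0,"gripper":-1,"dx":-31,"dy":-1.3,"dz":0.3,"rz":1.4},{"rx":0,"ry":0,"gripper":-1,"dx":-31,"dy":-0.6,"dz":0.2,"rz":1.4},{"rx":0,"ry":0,"gripper":-1,"dx":-31,"dy":0.2,"dz":0.3,"rz":1.4},
```

Call:
{"api": "step_arm", "payload": {
  "moves": [
    {"rx":0,"ry":0,"gripper":-1,"dx":-29.7,"dy":-8.8,"dz":0,"rz":1.4},
    {"rx":0,"ry":0,"gripper":-1,"dx":-30,"dy":-8.1,"dz":0,"rz":1.4},
    {"rx":0,"ry":0,"gripper":-1,"dx":-30.1,"dy":-7.3,"dz":0,"rz":1.4},
    {"rx":0,"ry":0,"gripper":-1,"dx":-30.3,"dy":-6.6,"dz":0,"rz":1.4},
    {"rx":0,"ry":0,"gripper":-1,"dx":-30.5,"dy":-5.9,"dz":0,"rz":1.4},
    {"rx":0,"ry":0,"gripper":-1,"dx":-30.6,"dy":-5.1,"dz":0,"rz":1.4},
    {"rx":0,"ry":0,"gripper":-1,"dx":-30.7,"dy":-4.4,"dz":0,"rz":1.4},
    {"rx":0,"ry":0,"gripper":-1,"dx":-30.8,"dy":-3.6,"dz":0,"rz":1.4},
    {"rx":0,"ry":0,"gripper":-1,"dx":-30.9,"dy":-2.8,"dz":0,"rz":1.4},
    {"rx":0,"ry":0,"gripper":-1,"dx":-31,"dy":-2.1,"dz":0,"rz":1.4},
    {"rx":0,"ry":0,"gripper":-1,"dx":-31,"dy":-1.3,"dz":0,"rz":1.4},
    {"rx":0,"ry":0,"gripper":-1,"dx":-31,"dy":-0.6,"dz":0,"rz":1.4},
    {"rx":0,"ry":0,"gripper":-1,"dx":-31,"dy":0.2,"dz":0,"rz":1.4},
    {"rx":0,"ry":0,"gripper":-1,"dx":0,"dy":0,"dz":0,"rz":0},
    {"rx":0,"ry":0,"gripper":-1,"dx":0,"dy":0,"dz":0,"rz":0}
  ]
}}

```text
clock: 12.6
tcp_pos: [0.5205, -0.2915, 0.2862]
orientation: [-2.459, -1.954, -0.0]
contact_force: [0.4, 0.2, -0.7]
grip_width: 0.0185
gripper_force: 58.7
```

```bash
python3 - <<'E'
from h import *
st(); plan(.5216,-.2915,.132,77,8)
f=lambda i,x,y,w,h,k:cv2.resize(i[y:y+h,x:x+w],None,fx=k,fy=k,interpolation=cv2.INTER_CUBIC)
w=r.grab_frame("wrist"); s=r.grab_frame("scene")
cv2.imwrite("pics/s5.png",np.hstack([f(s,180,130,80,100,5),cv2.resize(w[:,120:520],None,fx=1,fy=1.25)]))
E
```

```text
('clock', np.float64(12.6)) ('joints', array([-0.143,  0.38 ,  0.725,  1.748, -0.278,  1.119,  0.442])) ('tcp_pos', array([ 0.52 , -0.292,  0.286])) ('contact_force', array([ 0.402,  0.2  , -0.69 ])) ('grip_width', np.float64(0.019)) ('gripper_force', np.float64(58.664)) yaw 76.93 tilt [-0.     0.001 -1.   ]
{"rx":0,"ry":0,"gripper":-1,"dx":0,"dy":0.1,"dz":19.3,"rz":-0},{"rx":0,"ry":0,"gripper":-1,"dx":0,"dy":0.1,"dz":19.3,"rz":-0},{"rx":0,"ry":0,"gripper":-1,"dx":0,"dy":0.1,"dz":19.3,"rz":-0},{"rx":0,"ry":0,"gripper":-1,"dx":0.1,"dy":0.2,"dz":19.3,"rz":-0},{"rx":0,"ry":0,"gripper":-1,"dx":0,"dy":0.1,"dz":19.2,"rz":-0},{"rx":0,"ry":0,"gripper":-1,"dx":0.1,"dy":0.2,"dz":19.3,"rz":-0},{"rx":0,"ry":0,"gripper":-1,"dx":0,"dy":0.1,"dz":19.2,"rz":-0},{"rx":0,"ry":0,"gripper":-1,"dx":0.1,"dy":0.2,"dz":19.3,"rz":-0},
```

View pics/s5.png

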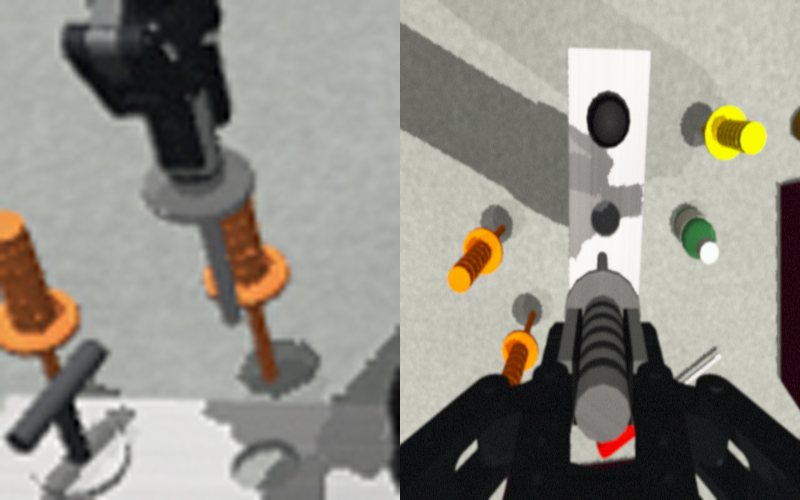

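The wrist view shows the empty hole at (325,174), just ahead of the shank. In the scene it is at (233,222.6).

```bash
python3 - <<'E'
from h import *
print(at("wrist",325,174.4,.085),at("scene",233,222.6,.085),px("wrist",r.get_obs()["tcp_pos"]-[0,0,.114]))
E
```

```text
[ 0.52197404 -0.29431551  0.085     ] [ 0.52446757 -0.29293525  0.085     ] [323.56639431 199.04145418]
```

Call:
{"api": "step_arm", "payload": {
  "moves": [
    {"rx":0,"ry":0,"gripper":-1,"dx":-1,"dy":2,"dz":15,"rz":0},
    {"rx":0,"ry":0,"gripper":-1,"dx":0,"dy":0,"dz":20,"rz":0},
    {"rx":0,"ry":0,"gripper":-1,"dx":0,"dy":0,"dz":20,"rz":0},
    {"rx":0,"ry":0,"gripper":-1,"dx":0,"dy":0,"dz":20,"rz":0},
    {"rx":0,"ry":0,"gripper":-1,"dx":0,"dy":0,"dz":20,"rz":0},
    {"rx":0,"ry":0,"gripper":-1,"dx":0,"dy":0,"dz":20,"rz":0},
    {"rx":0,"ry":0,"gripper":-1,"dx":0,"dy":0,"dz":20,"rz":0},
    {"rx":0,"ry":0,"gripper":-1,"dx":0,"dy":0,"dz":14,"rz":0},
    {"rx":0,"ry":0,"gripper":-1,"dx":0,"dy":0,"dz":5,"rz":0},
    {"rx":0,"ry":0,"gripper":-1,"dx":0,"dy":0,"dz":0,"rz":0},
    {"rx":0,"ry":0,"gripper":-1,"dx":0,"dy":0,"dz":0,"rz":0}
  ]
}}

```text
clock: 14.08
tcp_pos: [0.5231, -0.2931, 0.1331]
orientation: [2.458, 1.954, 0.001]
contact_force: [-0.9, -0.1, -1.2]
grip_width: 0.0187
gripper_force: 58.7
```

Call:
{"api": "step_arm", "payload": {
  "moves": [
    {"rx":0,"ry":0,"gripper":-1,"dx":0,"dy":0,"dz":2,"rz":0},
    {"rx":0,"ry":0,"gripper":-1,"dx":0,"dy":0,"dz":1.5,"rz":0},
    {"rx":0,"ry":0,"gripper":-1,"dx":0,"dy":0,"dz":0,"rz":0},
    {"rx":0,"ry":0,"gripper":-0.2,"dx":0,"dy":0,"dz":0,"rz":0},
    {"rx":0,"ry":0,"gripper":0.3,"dx":0,"dy":0,"dz":0,"rz":0},
    {"rx":0,"ry":0,"gripper":1,"dx":0,"dy":0,"dz":0,"rz":0},
    {"rx":0,"ry":0,"gripper":1,"dx":0,"dy":0,"dz":0,"rz":0},
    {"rx":0,"ry":0,"gripper":1,"dx":0,"dy":0,"dz":0,"rz":0},
    {"rx":0,"ry":0,"gripper":1,"dx":0,"dy":0,"dz":0,"rz":0},
    {"rx":0,"ry":0,"gripper":1,"dx":0,"dy":0,"dz":-10,"rz":0},
    {"rx":0,"ry":0,"gripper":1,"dx":0,"dy":0,"dz":-25,"rz":0},
    {"rx":0,"ry":0,"gripper":1,"dx":0,"dy":0,"dz":-30,"rz":0},
    {"rx":0,"ry":0,"gripper":1,"dx":0,"dy":0,"dz":-30,"rz":0},
    {"rx":0,"ry":0,"gripper":1,"dx":0,"dy":0,"dz":-25,"rz":0},
    {"rx":0,"ry":0,"gripper":1,"dx":0,"dy":0,"dz":0,"rz":0},
    {"rx":0,"ry":0,"gripper":1,"dx":0,"dy":0,"dz":0,"rz":0}
  ]
}}

```text
clock: 16.08
tcp_pos: [0.5223, -0.2925, 0.2484]
orientation: [-2.458, -1.955, 0.0]
contact_force: [-0.7, 0.2, 0.1]
grip_width: 0.0856
gripper_force: 0.0
```

```bash
python3 - <<'E'
from h import *
st()
f=lambda i,x,y,w,h,k:cv2.resize(i[y:y+h,x:x+w],None,fx=k,fy=k,interpolation=cv2.INTER_CUBIC)
w=r.grab_frame("wrist"); s=r.grab_frame("scene")
cv2.imwrite("pics/s6.png",np.hstack([f(s,165,150,133,125,3)[:375],f(w,120,0,400,375,1)]))
E
```

```text
('clock', np.float64(16.075)) ('joints', array([-0.124,  0.424,  0.708,  1.785, -0.314,  1.049,  0.472])) ('tcp_pos', array([ 0.522, -0.292,  0.248])) ('contact_force', array([-0.699,  0.223,  0.15 ])) ('grip_width', np.float64(0.086)) ('gripper_force', np.float64(0.0)) yaw 76.98 tilt [-0.     0.001 -1.   ]
```

View pics/s6.png

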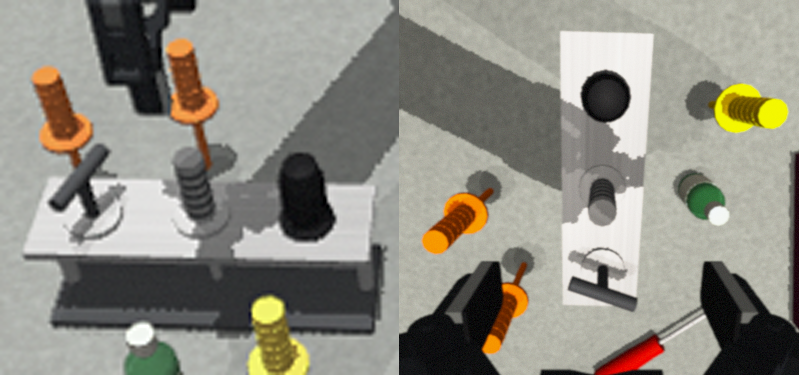

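The pin hangs upright in the middle hole again, with its flange seated, and the gripper is well clear. I'm handing in.

```bash
python3 -c "
from bench import r
print(r.hand_in())"
```

```text
the job is handed in; nothing more can be done
None
```

The tray was released and slid out, and the pin hangs upright in the stand's middle hole, let go; I handed the job in at about 16 s of the 48 s, and the hand-in returned no verdict.

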